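# Nip a bottle in the labelling clamp and lock it

## Robot

A 7-joint arm with a two-finger parallel gripper is mounted at the origin on the work surface. World frame = base frame: x ahead of the robot, y to its left, z up, the work surface at z = 0. Lengths are in m, angles in rad, forces in N, time in s.
With the tool pointing down it reaches from about 0.4 to 0.85 m from the base axis. Payload 10.4 kg.
Tool frame: the origin (TCP) lies at the very end of the fingers, on their centre line; the grasp point (between the pads) lies 19 mm behind it; z points along the fingers, y is the direction in which the jaws open and shut (so a half turn about z gives the same grasp; the last joint's range is limited). The gripper opens to 87 mm and grips with 3 to 60 N. Pads are 19 mm wide; open, the fingers measure 117 mm over their backs; the gripper's body (75 mm by 190 mm) begins 51 mm behind the grasp point.
Start: joints at [1.086, 0.332, -0.065, 1.46, 0.022, 1.35, -0.088], TCP at [0.278, -0.56, 0.223] pointing down, gripper open.
Joint ranges: [-2.6, 2.6], [-0.5, 2.12], [-1.47, 1.34], [0.16, 2.42], [-1.27, 4.41], [0.06, 2.06], [-2.6, 2.6]. Speed limits (rad/s): [2.22, 2.22, 2.79, 2.79, 3.14, 3.14, 3.14].

## Interface

Orientations are given as a unit quaternion [x, y, z, w].
In Python, from bench import r, eyes, job gives the robot as it stands. The module is installed in compiled form; this text tells all that it offers.
- The arm moves only by the tool play_rows, never from a script. Its argument "motion" is a list of rows, each a list of 7 numbers: the shift along the tool's x, y, z as a fraction of full scale, then the turn, a rotation vector about the tool's x, y, z as a fraction of full scale, then the opening in per cent of the stroke, from 0 (shut) to 100 (fully open). A call has 1 to 5 rows; each row is the pose to reach, as a shift and turn from the pose commanded when the call began, along the tool's axes at that moment; what a row does not reach only later rows make up. Full scale, the value 1, is 0.2 m for a shift and 90 degrees for a turn. A row lasts 1/8 s, in which the tool goes at most 62.5 mm and 10.7 degrees, less where a joint would pass 70% of its speed; a pose out of reach is approached as far as the arm can. A call with a number of a shift or a turn outside -1 to 1 is refused whole. A call with a gripper value outside its range is refused whole. The fingers move at their own pace and stop on an object; "squeeze" is the grip in N (left out, the last holds). Time passes only in rows, so rows that repeat a pose let the fingers close. It gives the time, the measured TCP pose, the force and the opening at its end, in the units of the state.
- r.read_state(): the state, without advancing time (a new reading comes with each control period).
- eyes.camera(name): name is "scene" or "side" or "wrist"; returns a dict with "image" (480x640x3 uint8, red, green, blue), "mtx" (3x3 intrinsics, pixels), "R" (3x3) and "t" (3): a world point X has camera coordinates R X + t. Camera axes: x right, y down, z forward; pixel columns grow to the right and rows downward; lengths in m; the calibration is good to about 2 mm. A picture is of the moment at which its call begins. There is no depth.
- job.close_job(): hands the job in, once; it reports no verdict.
Trained networks look in a picture, given as the dict that the camera call returned (one of the last four; its "shot" number tells which), for a name from the list of things; names that differ only in an ending like _2 or _b are one class to them, and where a whole thing is asked for, a point or a joint stands for the part that bears it (a point fixed in the world has none). Each returns a list of dicts, best first, with "p" (0 to 1); they miss things now and then, are a little off and sometimes report something else, mostly with a low value. They report only what shows in the picture. A call takes as long as a camera call. They do not tell look-alikes from the thing itself.
- eyes.regions_of(picture, label): "region" (480x640 bool, what is visible of it) and "xy" ([column, row] in pixels, amid what is visible of it).
- eyes.landmark_of(picture, label): "xy" ([column, row] in pixels: a listed point, or the origin of a listed thing).
The state is a dict: "time": time; "joint_positions": joint angles; "joint_vel": joint speeds; "joint_torque": joint torques, N m; "ee_pos": TCP position; "eef_rot": TCP orientation; "ft_force": force on the tool from outside, world axes, zero at the start; "torque": the same for the moment, N m; "width": finger opening in m.
Only numpy, scipy, OpenCV 4.12 (cv2) and the standard library are available. Lean on these libraries where they do the work, as an engineer would, in place of code of your own. Each camera call takes 0.05 s, during which the arm holds its last target. There are 200 camera calls.

## Task

Get the bottle held ready for labelling: with the clamp's push-push lock button out (look first - it may be out or in), wind the handwheel clockwise until the jaw has pushed the bottle snugly home into the V stop, without crushing it. Then press the lock button so that it stays in, check that it did, and let go. Leave the other things on the bench alone.

Things in the scene. Friction and masses are not known exactly. Their poses are not given: they have to be found in the camera images.
- clamp: bench clamp, fixed to the table: aluminium base plate 130 (x) x 405 (y) x 12 mm. Origin at table height, z up. In its frame (mm): the jaw slides along x = 0 towards -y to the V stop, handwheel axis at (0, 70), lock button axis at (0, 175). Grey gear case under the wheel 90 x 90 mm, top 54 mm above the table; grey lock case 64 x 64 mm.
- hub (a point): on the handwheel's vertical axis, at the wheel's flat top face, 70 mm above the table. Black wheel 110 mm across; a steel cap stands 6 mm higher at its centre. Clockwise seen from above drives the jaw towards the V stop, 60 mm per turn; 44 to 74 mm remain at the start, and the slide can go about 12 mm past where the pad first bears on a bottle that is home.
- crank_grip (a point): on the axis of the handwheel's upright crank grip, a freely spinning black cylinder 18 mm in diameter, 45 mm from the wheel axis; it stands 71 to 123 mm above the table, this point 107 mm. It travels in a level circle about the hub. Moving it takes about 2 to 3 N with the lock out; with the lock in, the wheel is blocked after at most 0.3 rad of play.
- pad_face (a point): centre of the jaw's rubber pad (50 mm wide, 36 mm high, centre 37 mm above the table), on the face that meets the bottle. The pad is sprung: it gives up to 6 mm (1.2 N per mm), then is solid. 5 N more at the crank grip is about 24 N at the pad; the wheel's own friction keeps the squeeze (up to about 10 N) when the grip is let go.
- pad: the sprung rubber pad itself
- vstop: two upright slippery white plastic plates on the base forming a 90 degree V open towards the jaw, 50 mm high, the far end stop for the bottle. Origin at the clamp's centre, on the base plate's top.
- seat (a point): where the centre of the bottle's underside lies when it is home in the V stop (on the base plate's top)
- bottle: the amber glass bottle to be held, 60 mm in diameter, 140 mm tall, about 0.3 kg, with a pale wooden cap, standing on the base plate between jaw and V stop, 7 to 25 mm short of home. Origin at the centre of its underside. A squeeze above 120 N crushes it.
- lock (a joint): push-push lock button (black plunger 32 mm across, pressed straight down), in m: about 0 = out (wheel free), 0.0145 = latched in (wheel blocked), 0.023 = bottomed. Each full press and release changes it over; a press not right to the bottom (0.0225) may leave it as it was. Pushes back 3 N (out) to 8 N near the bottom, with a bump of up to 13 N near 0.02 if pressed fast; solid at the bottom.
- lock_top (a point): centre of the lock button's top face, moves with it: 79 mm above the table when out, 64.5 mm latched in, 56 mm bottomed; its case is 52 mm high (bezel 53.5 mm)
- spare_bottle: bystander: another bottle like the first, on the table
- carton: bystander: cardboard carton 110 x 110 x 150 mm
- tape: bystander: roll of packing tape, 100 mm in diameter, 48 mm high
Not all that is in view belongs to the job. What is shaped like the bottle but green is not meant.

How it is judged:
By the outcome, as a careful person would: the job done as asked, in the order asked, and still so for the second after the job is handed in, with the robot touching nothing.
It also fails if it takes over 72 s, if anything falls off the work surface, if the arm or the gripper's body presses on something with over 40 N, if the wrist force passes 120 N, or if a joint passes its speed limit or range.

## Working session

There is one attempt and no reset: what is moved stays moved. The work goes in short steps, Python scripts to look and compute and a tool call to move; the robot and the scene stay as the last step left them, time stands still between calls to the robot, and variables do not carry over. Pictures are saved under pics/ and viewed, about 8 in all and at most 12, crops included, and the job is handed in when it is done.

Besides the shell and the picture viewer there is one more tool, called after "Emit:" as name([rows], argument=value, ...), one row to a line, values as JSON. play_rows: Moves the arm, as the interface text tells. Shift numbers are shares of 0.2 m and turn numbers shares of 90 degrees, none past 1 either way. Its arguments: {"type":"object","properties":{"motion":{"type":"array","items":{"type":"array","items":{"type":"number"}}},"squeeze":{"type":"number"}},"required":["motion"]}

```bash
mkdir -p pics; cat > h.py <<'E'
import numpy as np, cv2
from bench import r, eyes, job
def ray(p,xy):
    d=p["R"].T@np.linalg.inv(p["mtx"])@np.array([*xy,1.]); return -p["R"].T@p["t"],d
def onz(p,xy,z):
    c,d=ray(p,xy); return c+d*(z-c[2])/d[2]
def tri(ps,xys):
    A=np.zeros((3,3));b=np.zeros(3)
    for p,xy in zip(ps,xys):
        c,d=ray(p,xy);d=d/np.linalg.norm(d);P=np.eye(3)-np.outer(d,d);A+=P;b+=P@c
    return np.linalg.solve(A,b)
def proj(p,X):
    q=p["mtx"]@(p["R"]@np.asarray(X)+p["t"]);return q[:2]/q[2]
def save(p,n,box=None,s=1):
    im=p["image"][:,:,::-1]
    if box: im=im[box[1]:box[3],box[0]:box[2]]
    cv2.imwrite("pics/"+n,cv2.resize(im,None,fx=s,fy=s,interpolation=cv2.INTER_CUBIC))
E
python3 - <<'E'
from h import *
np.set_printoptions(precision=4,suppress=True)
a=eyes.camera("scene");b=eyes.camera("side")
im=np.vstack([a["image"],b["image"]])[:,:,::-1]
cv2.imwrite("pics/1.png",cv2.resize(im,(400*640//400,960))[:, :][:960]) if 0 else None
cv2.imwrite("pics/1.png",cv2.resize(np.hstack([a["image"],b["image"]])[:,:,::-1],(800,300),interpolation=cv2.INTER_AREA))
save(a,"a.png");save(b,"b.png")
Z=dict(clamp=0,hub=.07,crank_grip=.107,pad_face=.037,vstop=.012,seat=.012,bottle=.012,lock_top=.079,spare_bottle=0,carton=0,tape=0)
for n,z in Z.items():
    L=[eyes.landmark_of(p,n) for p in (a,b)]
    for p,l,k in zip((a,b),L,"ab"):
        for e in l[:3]: print(n,k,round(e["p"],2),np.round(e["xy"],1),onz(p,e["xy"],z))
    if L[0] and L[1]: print("   tri",tri((a,b),(L[0][0]["xy"],L[1][0]["xy"])))
print(r.read_state())
for p in(a,b): print(-p["R"].T@p["t"])
E
```

```text
clamp a 0.68 [304.3 273.5] [ 0.4785 -0.0407  0.    ]
clamp b 0.95 [329.3 265.9] [ 0.4846 -0.05    0.    ]
clamp b 0.65 [410.2 206.6] [ 0.3333 -0.3422  0.    ]
   tri [ 0.4826 -0.0442  0.0052]
hub a 0.8 [322. 231.] [0.4658 0.0261 0.07  ]
hub b 0.84 [329.9 260. ] [0.469  0.0173 0.07  ]
   tri [0.4682 0.0226 0.074 ]
crank_grip a 0.52 [328.5 237.4] [ 0.5142 -0.0102  0.107 ]
crank_grip b 0.59 [313.6 234.1] [ 0.5079 -0.0087  0.107 ]
crank_grip b 0.33 [329.7 231. ] [ 0.4798 -0.0266  0.107 ]
   tri [ 0.5104 -0.0092  0.1053]
pad_face a 0.73 [294.5 275.1] [ 0.4911 -0.0839  0.037 ]
pad_face b 0.54 [333.8 246.9] [ 0.4798 -0.0704  0.037 ]
   tri [ 0.4837 -0.079   0.0293]
vstop a 0.5 [151.4 317.6] [ 0.3534 -0.3405  0.012 ]
vstop b 0.59 [328.4 294.5] [0.4635 0.0516 0.012 ]
   tri [ 0.3989 -0.2315 -0.1256]
seat a 0.68 [270.8 313.7] [ 0.5133 -0.1741  0.012 ]
seat b 0.64 [333.3 228.7] [ 0.5034 -0.175   0.012 ]
   tri [ 0.5074 -0.174   0.0101]
bottle a 0.88 [322.3 358.1] [ 0.6572 -0.1832  0.012 ]
bottle a 0.85 [278.3 309.5] [ 0.5164 -0.1563  0.012 ]
bottle a 0.68 [210.6 261.2] [ 0.318  -0.1606  0.012 ]
[... 612 characters left out ...]
3348  0.0005]
tape a 0.76 [431. 185.] [0.4976 0.4007 0.    ]
tape b 0.6 [244.  464.9] [0.5016 0.3959 0.    ]
   tri [0.5002 0.3971 0.0033]
{'time': 1.2, 'joint_positions': array([ 1.0864,  0.3322, -0.0647,  1.4601,  0.0216,  1.3499, -0.0885]), 'joint_vel': array([-0.0006, -0.0007,  0.0008, -0.0002, -0.001 , -0.0007,  0.0012]), 'joint_torque': array([  0.0001, -62.3047,   0.0248, -39.0113,  -0.0612,   0.0317,
         0.0001]), 'ee_pos': array([ 0.2785, -0.5595,  0.2226]), 'eef_rot': array([0.9735, 0.2289, 0.    , 0.    ]), 'ft_force': array([ 0.1041,  0.6612, -0.0005]), 'torque': array([-0.0144,  0.006 , -0.0465]), 'width': 0.0873167664946574}
[ 1.0931 -0.7154  0.9516]
[0.3285 0.6692 0.59  ]
```

View pics/a.png

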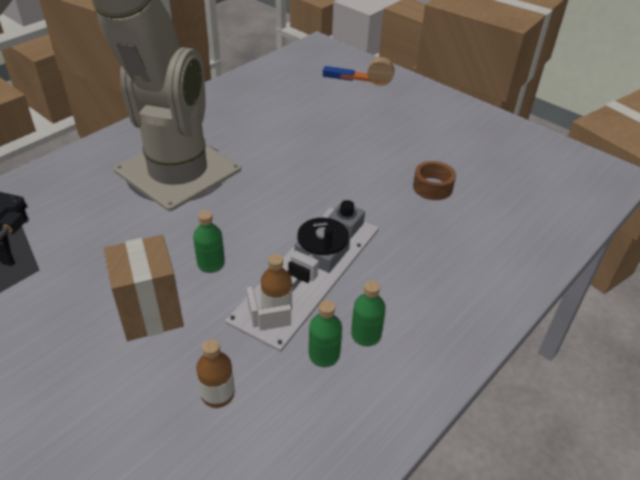

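View pics/b.png

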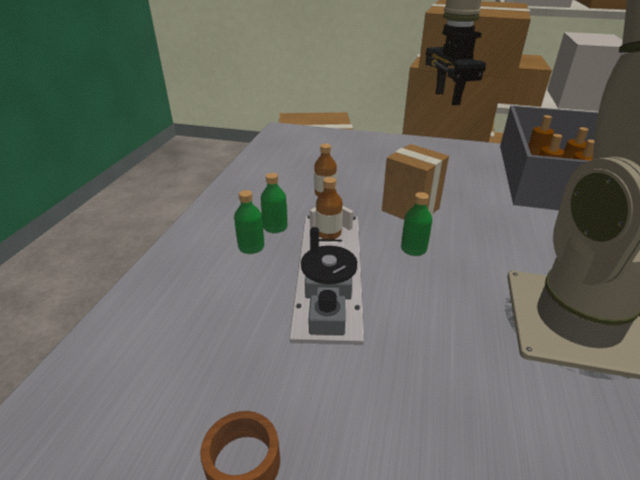

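Clamp bottle is the amber one at (278,290) in the scene view (side view 329,215). Look-alikes are three green bottles at (209,245), (325,335), (368,318) and the amber spare at (215,375) on the table. I'll move over the clamp and check close up.

```bash
cat >> h.py <<'E'
from scipy.spatial.transform import Rotation as Ro
np.set_printoptions(precision=4,suppress=True)
def down(yaw): # tool y along world angle yaw, z down
    y=np.array([np.cos(yaw),np.sin(yaw),0]);z=np.array([0,0,-1.]);return Ro.from_matrix(np.c_[np.cross(y,z),y,z])
def rows(targets,yaw,p0=None,q0=None,op=100):
    s=r.read_state();R0=Ro.from_quat(s["eef_rot"]) if q0 is None else q0
    p0=s["ee_pos"] if p0 is None else p0
    t=(R0.inv()*down(yaw)).as_rotvec()/(np.pi/2)
    print([[*[round(float(v),3) for v in R0.inv().apply(np.array(x)-p0)/.2],*[round(float(v),3) for v in t],op] for x in targets])
E
python3 - <<'E'
from h import *
rows([[.37,-.36,.36],[.48,-.06,.36]],.19)
E
```

```text
[[0.854, -0.689, -0.687, 0.0, 0.0, -0.827, 100], [2.015, -1.787, -0.687, 0.0, 0.0, -0.827, 100]]
```

Emit:
play_rows([
  [0, 0, -0.3, 0, 0, 0, 100],
  [0.4, -0.3, -0.65, 0, 0, -0.1, 100],
  [0.85, -0.7, -0.7, 0, 0, -0.3, 100],
  [0.9, -0.75, -0.7, 0, 0, -0.45, 100],
  [0.95, -0.9, -0.7, 0, 0, -0.55, 100],
])

```text
time: 1.82
ee_pos: [0.3631, -0.3397, 0.3587]
eef_rot: [0.829, 0.56, 0.0, 0.0]
ft_force: [1.3, -0.1, -0.7]
width: 0.0873
```

```bash
python3 - <<'E'
from h import *
print(r.read_state()["ee_pos"])
rows([[.47,-.13,.36],[.48,-.06,.36]],.19)
E
```

```text
[ 0.3631 -0.3397  0.3587]
[[1.172, 0.104, -0.007, 0.001, 0.0, -0.364, 100], [1.516, 0.02, -0.007, 0.001, 0.0, -0.364, 100]]
```

Emit:
play_rows([
  [0.3, 0, 0, 0, 0, -0.1, 100],
  [0.6, 0, 0, 0, 0, -0.2, 100],
  [0.9, 0, 0, 0, 0, -0.3, 100],
  [1, 0, 0, 0, 0, -0.36, 100],
  [1, 0, 0, 0, 0, -0.36, 100],
])

```text
time: 2.45
ee_pos: [0.4386, -0.1554, 0.3583]
eef_rot: [0.641, 0.767, -0.0, 0.0]
ft_force: [0.1, 0.1, 0.3]
width: 0.0868
```

```bash
python3 - <<'E'
from h import *
s=r.read_state();print(s["ee_pos"])
w=eyes.camera("wrist");save(w,"w.png");print(-w["R"].T@w["t"]-s["ee_pos"])
for n,z in dict(hub=.07,crank_grip=.107,pad_face=.037,seat=.012,bottle=.012,lock_top=.079).items():
    for e in eyes.landmark_of(w,n)[:2]: print(n,round(e["p"],2),np.round(e["xy"]),onz(w,e["xy"],z))
rows([[.48,0,.36]],.19)
E
```

```text
[ 0.4386 -0.1554  0.3583]
[-0.0152  0.0839  0.1634]
hub 0.69 [389.  11.] [0.4716 0.0192 0.07  ]
crank_grip 0.96 [427.  41.] [ 0.5073 -0.0061  0.107 ]
pad_face 0.91 [384. 113.] [ 0.4936 -0.0757  0.037 ]
bottle 0.95 [221. 154.] [ 0.3131 -0.1578  0.012 ]
bottle 0.85 [527. 143.] [ 0.6745 -0.0792  0.012 ]
[[0.74, 0.344, -0.01, -0.0, -0.0, -0.01, 100]]
```

View pics/w.png

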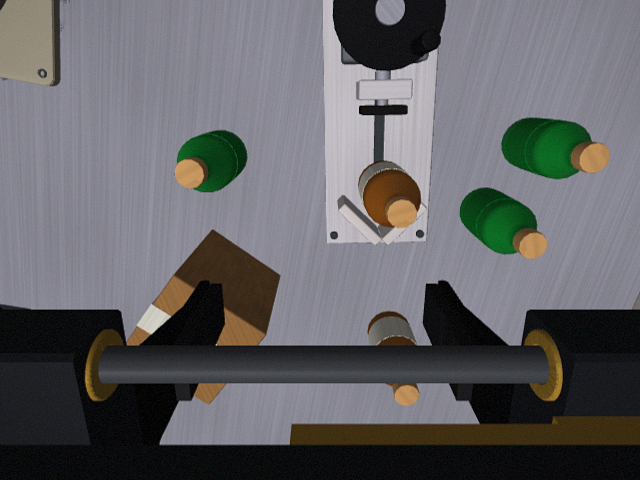

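Wrist view: wheel at (389,11), crank grip at (428,42), pad at (384,110), amber bottle in the clamp at (385,195) in front of the V; green ones at (210,160), (555,148), (500,220), and the spare at (392,340). Next, over the wheel and lock.

Emit:
play_rows([
  [0.25, 0.1, 0, 0, 0, 0, 100],
  [0.5, 0.2, 0, 0, 0, 0, 100],
  [0.7, 0.3, 0, 0, 0, 0, 100],
  [0.7, 0.3, 0, 0, 0, 0, 100],
  [0.7, 0.3, 0, 0, 0, 0, 100],
])

```text
time: 3.42
ee_pos: [0.4726, -0.0095, 0.3579]
eef_rot: [0.643, 0.766, -0.0, 0.0]
ft_force: [0.8, 0.3, -0.1]
width: 0.0871
```

```bash
python3 - <<'E'
from h import *
s=r.read_state();print(s["ee_pos"])
w=eyes.camera("wrist");a=eyes.camera("scene");b=eyes.camera("side")
save(w,"w2.png",(150,0,550,300),2)
for n,z in dict(hub=.07,crank_grip=.107,pad_face=.037,lock_top=.079).items():
    L=[eyes.landmark_of(p,n) for p in (w,a,b)]
    for p,l in zip("wab",L):
        if l: print(n,p,round(l[0]["p"],2),np.round(l[0]["xy"]),onz(dict(w=w,a=a,b=b)[p],l[0]["xy"],z))
    ok=[(p,l[0]["xy"]) for p,l in zip((w,a,b),L) if l]
    print("  tri",tri(*zip(*ok)))
save(b,"b2.png",(290,190,370,350),4)
E
```

```text
[ 0.4726 -0.0095  0.3579]
hub b 0.63 [313. 236.] [ 0.5201 -0.053   0.07  ]Traceback (most recent call last):
  File "<stdin>", line 10, in <module>
  File "h.py", line 11, in tri
    return np.linalg.solve(A,b)
           ~~~~~~~~~~~~~~~^^^^^
    r = gufunc(a, b, signature=signature)
    raise LinAlgError("Singular matrix")
numpy.linalg.LinAlgError: Singular matrix
```

View pics/w2.png

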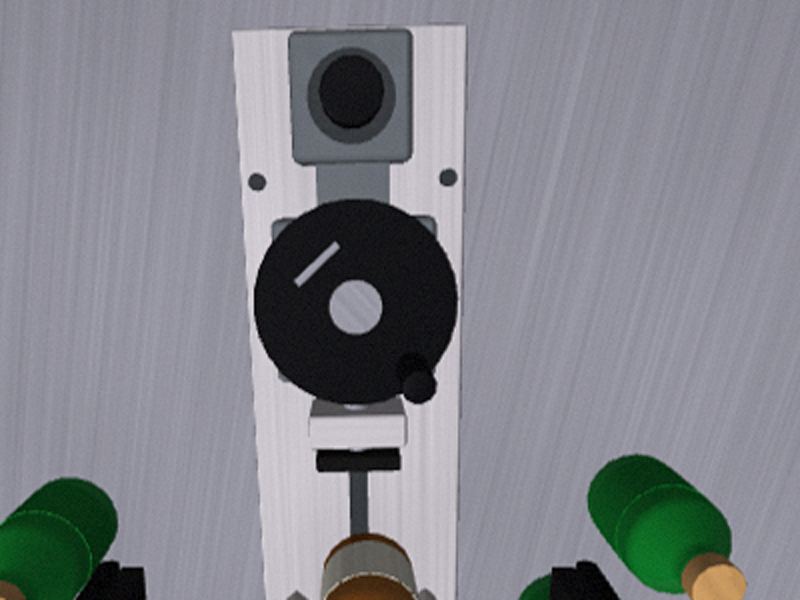

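```bash
python3 - <<'E'
from h import *
a=eyes.camera("scene");b=eyes.camera("side");w=eyes.camera("wrist")
print("w",[(n,round(e["p"],2),np.round(e["xy"])) for n in("hub","crank_grip","lock_top","pad_face") for e in eyes.landmark_of(w,n)[:1]])
cap=onz(w,(328,153),.076);g=onz(w,(360,192.5),.123)
print("hub",cap,"grip",g,np.linalg.norm((g-cap)[:2]))
e=[onz(w,(150+x/2,y/2),.012) for x,y in((234,30),(466,26))]; e2=[onz(w,(150+x/2,y/2),.012) for x,y in((262,590),(460,590))]
print("plate",e,e2,np.linalg.norm(e[1]-e[0]), (e[0]+e[1])/2,(e2[0]+e2[1])/2)
for z in(.079,.0645): print(z,onz(w,(325.5,45.5),z),np.linalg.norm(onz(w,(325.5,45.5),z)-onz(w,(309.5,45.5),z))*2)
for n,l in(("a",a),("b",b)):
  for k in("hub","lock_top","crank_grip"):
    for q in eyes.landmark_of(l,k)[:2]: print(n,k,round(q["p"],2),np.round(q["xy"]))
save(b,"b2.png",(290,190,370,350),4)
d=b["image"][:,:,0].astype(int)
E
```

```text
w [('hub', 0.91, array([324., 156.])), ('crank_grip', 0.82, array([355., 191.])), ('lock_top', 0.84, array([326.,  44.])), ('pad_face', 0.88, array([325., 231.]))]
hub [0.4723 0.0211 0.076 ] grip [ 0.5083 -0.0053  0.123 ] 0.04467203192754847
plate [array([0.3814, 0.1497, 0.012 ]), array([0.5068, 0.1739, 0.012 ])] [array([ 0.4456, -0.1848,  0.012 ]), array([ 0.5774, -0.1615,  0.012 ])] 0.12767236153038228 [0.4441 0.1618 0.012 ] [ 0.5115 -0.1731  0.012 ]
0.079 [0.4513 0.1233 0.079 ] 0.031236790320861605
0.0645 [0.4511 0.1249 0.0645] 0.03226054859529252
a hub 0.88 [322. 231.]
a lock_top 0.73 [347. 205.]
a lock_top 0.4 [272. 311.]
b hub 0.91 [329. 259.]
b lock_top 0.75 [326. 292.]
b crank_grip 0.72 [312. 236.]
```

View pics/b2.png

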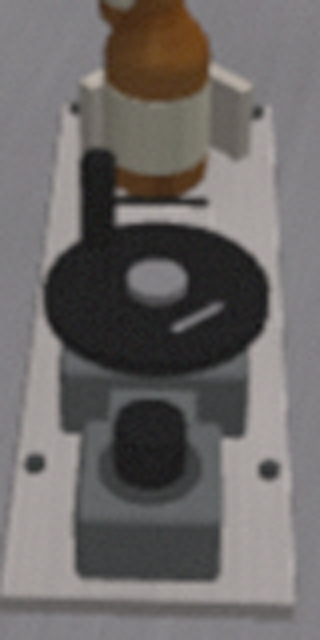

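The side crop shows the plunger (148,440) standing about 24 mm proud of its bezel, so the lock is out. The grip is at (0.508,-0.0055), 44.7 mm from the hub, which fits. Going to the grip.

```bash
python3 - <<'E'
from h import *
rows([[.5083,-.0053,.2],[.5083,-.0053,.15],[.5083,-.0053,.092]],.198,op=50)
E
```

```text
[[-0.016, 0.178, 0.79, 0.0, 0.0, -0.014, 50], [-0.016, 0.178, 1.04, 0.0, 0.0, -0.014, 50], [-0.016, 0.178, 1.33, 0.0, 0.0, -0.014, 50]]
```

Emit:
play_rows([
  [-0.016, 0.178, 0.3, 0, 0, -0.014, 50],
  [-0.016, 0.178, 0.6, 0, 0, -0.014, 50],
  [-0.016, 0.178, 0.85, 0, 0, -0.014, 50],
  [-0.016, 0.178, 0.95, 0, 0, -0.014, 50],
  [-0.016, 0.178, 0.95, 0, 0, -0.014, 50],
])

```text
time: 5.0
ee_pos: [0.5074, -0.0054, 0.1668]
eef_rot: [0.634, 0.774, -0.001, -0.001]
ft_force: [-0.2, 0.6, 0.6]
width: 0.0466
```

```bash
python3 - <<'E'
from h import *
s=r.read_state();print(s["ee_pos"],s["ft_force"],s["width"])
w=eyes.camera("wrist");save(w,"w3.png",(160,120,560,420),1.5)
print([(round(e["p"],2),np.round(e["xy"]),onz(w,e["xy"],.107)) for e in eyes.landmark_of(w,"crank_grip")[:2]])
print(proj(w,[.5083,-.0053,.123]),proj(w,s["ee_pos"]))
rows([[.5083,-.0053,.092]],.198,op=50)
E
```

```text
[ 0.5074 -0.0054  0.1668] [-0.1691  0.6122  0.5801] 0.04657875238981002
[(0.82, array([323., 257.]), array([ 0.5074, -0.0073,  0.107 ]))]
[325.326  264.9728] [323.3654 302.9209]
[[0.0, -0.003, 0.385, 0.001, 0.0, 0.0, 50]]
```

View pics/w3.png

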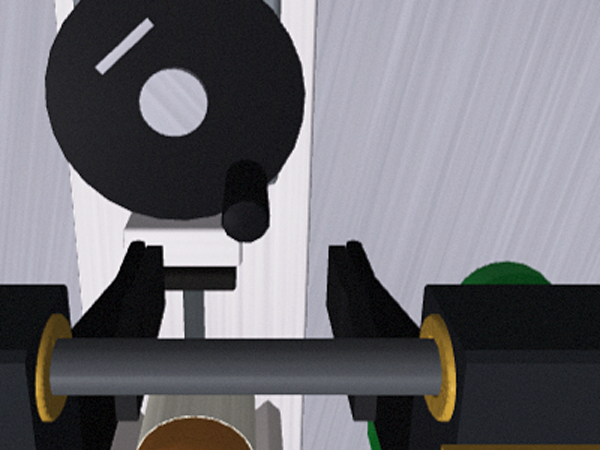

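The grip top at (245,222) in the crop matches the prediction within 1 to 2 px. Descend and close.

Emit:
play_rows([
  [0, 0, 0.2, 0, 0, 0, 50],
  [0, 0, 0.375, 0, 0, 0, 50],
  [0, 0, 0.375, 0, 0, 0, 10],
  [0, 0, 0.375, 0, 0, 0, 10],
  [0, 0, 0.375, 0, 0, 0, 10],
], squeeze=15)

```text
time: 5.72
ee_pos: [0.5095, -0.0054, 0.0949]
eef_rot: [0.634, 0.773, 0.001, 0.001]
ft_force: [-4.9, -0.3, 3.8]
width: 0.0213
```

```bash
cat >> h.py <<'E'
HUB=np.array([.4717,.0207])
def orbit(degs,z=.092,op=10,rad=.045):
    s=r.read_state();R0=Ro.from_quat(s["eef_rot"]);p=s["ee_pos"]
    v=p[:2]-HUB;th=np.arctan2(v[1],v[0]);f=s["ft_force"];tan=np.array([np.sin(th),-np.cos(th)])
    print("th",np.degrees(th),"rad",np.linalg.norm(v),"z",p[2],"f",f,"tanf",f[:2]@tan,"radf",f[:2]@v/np.linalg.norm(v),"w",s["width"],"t",s["time"])
    out=[]
    for d in degs:
        a=th-np.radians(d);x=np.array([*(HUB+rad*np.array([np.cos(a),np.sin(a)])),p[2]])
        out.append([*[round(float(k),3) for k in R0.inv().apply(x-p)/.2],0,0,0,op])
    print(out)
E
python3 - <<'E'
from h import *
s=r.read_state();print(s["ee_pos"]);w=eyes.camera("wrist")
e=eyes.landmark_of(w,"hub");print([(x["p"],x["xy"],onz(w,x["xy"],.07)) for x in e[:1]])
orbit([10,25,40,55,70])
E
```

```text
[ 0.5095 -0.0054  0.0949]
[(0.95, [253.4, 216.2], array([0.471 , 0.0198, 0.07  ]))]
th -34.98183574743665 rad 0.045528339943871225 z 0.09449306954834404 f [-3.6724 -0.263   7.2168] tanf 2.3209159315340226 radf -2.858197477142846 w 0.017272172100460132 t 5.825
[[-0.023, -0.032, -0.0, 0, 0, 0, 10], [-0.049, -0.085, -0.0, 0, 0, 0, 10], [-0.06, -0.143, -0.0, 0, 0, 0, 10], [-0.056, -0.201, -0.0, 0, 0, 0, 10], [-0.037, -0.257, -0.0, 0, 0, 0, 10]]
```

Emit:
play_rows([
  [0, 0, 0, 0, 0, 0, 10],
  [0, 0, 0, 0, 0, 0, 10],
])

```text
time: 6.08
ee_pos: [0.509, -0.0054, 0.0945]
eef_rot: [0.634, 0.774, 0.0, 0.001]
ft_force: [-3.2, -0.7, 8.3]
width: 0.0177
```

```bash
python3 - <<'E'
from h import *
orbit([10,20,30,40,50])
E
```

```text
th -34.99408073268187 rad 0.045509783094231045 z 0.09445802542739953 f [-3.1854 -0.736   8.3151] tanf 2.429721366981003 radf -2.1874633461353534 w 0.017696299533302522 t 6.075
[[-0.023, -0.032, -0.0, 0, 0, 0, 10], [-0.041, -0.067, -0.0, 0, 0, 0, 10], [-0.054, -0.104, -0.0, 0, 0, 0, 10], [-0.06, -0.143, -0.0, 0, 0, 0, 10], [-0.059, -0.182, -0.0, 0, 0, 0, 10]]
```

```bash
cat >> h.py <<'E'
import json
def orb(phis,z=.0945,rad=.045,op=10,commit=True):
    s=r.read_state();p=s["ee_pos"];v=p[:2]-HUB;th=np.arctan2(v[1],v[0]);f=s["ft_force"]
    print("th %.1f rad %.4f z %.4f tanf %.2f radf %.2f fz %.1f w %.4f t %.2f"%(np.degrees(th),np.linalg.norm(v),p[2],f[:2]@[np.sin(th),-np.cos(th)],f[:2]@v/np.linalg.norm(v),f[2],s["width"],s["time"]))
    c=json.load(open("cmd.json"));R0=Ro.from_quat(c["q"]);out=[]
    for d in phis:
        a=np.radians(d);x=np.array([*(HUB+rad*np.array([np.cos(a),np.sin(a)])),z])
        out.append([*[round(float(k),3) for k in R0.inv().apply(x-c["p"])/.2],0,0,0,op])
    print(out)
    if commit: json.dump(dict(p=list(map(float,c["p"]+R0.apply(np.array(out[-1][:3])*.2))),q=c["q"]),open("cmd.json","w"))
E
python3 - <<'E'
from h import *
json.dump(dict(p=[.5074,-.0054,.0918],q=down(.198).as_quat().tolist()),open("cmd.json","w"))
orb([-42,-52,-65,-80,-95])
E
```

```text
th -35.0 rad 0.0455 z 0.0945 tanf 2.43 radf -2.19 fz 8.3 w 0.0177 t 6.08
[[-0.017, -0.015, -0.013, 0, 0, 0, 10], [-0.038, -0.048, -0.013, 0, 0, 0, 10], [-0.056, -0.096, -0.013, 0, 0, 0, 10], [-0.062, -0.155, -0.013, 0, 0, 0, 10], [-0.053, -0.213, -0.013, 0, 0, 0, 10]]
```

Emit:
play_rows([
  [-0.017, -0.015, -0.013, 0, 0, 0, 10],
  [-0.038, -0.048, -0.013, 0, 0, 0, 10],
  [-0.056, -0.096, -0.013, 0, 0, 0, 10],
  [-0.062, -0.155, -0.013, 0, 0, 0, 10],
  [-0.053, -0.213, -0.013, 0, 0, 0, 10],
])

```text
time: 6.7
ee_pos: [0.4671, -0.0247, 0.0951]
eef_rot: [0.634, 0.773, -0.001, -0.0]
ft_force: [2.5, 0.2, -18.7]
width: 0.0176
```

```bash
python3 - <<'E'
from h import *
orb([-110,-125,-140,-155,-170])
E
```

```text
th -95.8 rad 0.0456 z 0.0951 tanf -2.51 radf -0.46 fz -18.7 w 0.0176 t 6.70
[[0.024, -0.053, -0.0, 0, 0, 0, 10], [0.061, -0.099, -0.0, 0, 0, 0, 10], [0.108, -0.134, -0.0, 0, 0, 0, 10], [0.163, -0.155, -0.0, 0, 0, 0, 10], [0.221, -0.161, -0.0, 0, 0, 0, 10]]
```

Emit:
play_rows([
  [0.024, -0.053, 0.009, 0, 0, 0, 10],
  [0.061, -0.099, 0.009, 0, 0, 0, 10],
  [0.108, -0.134, 0.009, 0, 0, 0, 10],
  [0.163, -0.155, 0.009, 0, 0, 0, 10],
  [0.221, -0.161, 0.009, 0, 0, 0, 10],
])

```text
time: 7.32
ee_pos: [0.4274, 0.0125, 0.0947]
eef_rot: [0.634, 0.773, -0.001, 0.001]
ft_force: [-2.9, -3.1, -1.2]
width: 0.0178
```

```bash
python3 - <<'E'
from h import *
orb([-185,-200,-215,-230,-245])
E
```

```text
th -169.5 rad 0.0450 z 0.0947 tanf -2.52 radf 3.47 fz -1.2 w 0.0178 t 7.33
[[0.058, 0.009, -0.0, 0, 0, 0, 10], [0.112, 0.032, -0.0, 0, 0, 0, 10], [0.158, 0.069, -0.0, 0, 0, 0, 10], [0.193, 0.117, -0.0, 0, 0, 0, 10], [0.214, 0.172, -0.0, 0, 0, 0, 10]]
```

Emit:
play_rows([
  [0.058, 0.009, 0, 0, 0, 0, 10],
  [0.112, 0.032, 0, 0, 0, 0, 10],
  [0.158, 0.069, 0, 0, 0, 0, 10],
  [0.193, 0.117, 0, 0, 0, 0, 10],
  [0.214, 0.172, 0, 0, 0, 0, 10],
])

```text
time: 7.95
ee_pos: [0.4551, 0.0622, 0.0945]
eef_rot: [0.634, 0.774, 0.001, 0.001]
ft_force: [-0.5, -4.6, 6.1]
width: 0.0176
```

```bash
python3 - <<'E'
from h import *
b=eyes.camera("side");a=eyes.camera("scene")
cv2.imwrite("pics/p1.png",np.hstack([cv2.resize(b["image"][180:310,280:380],None,fx=4,fy=4),cv2.resize(a["image"][200:330,220:320],None,fx=4,fy=4)])[:,:,::-1])
for n,p in(("a",a),("b",b)): print(n,[(k,round(e["p"],2),np.round(e["xy"]),onz(p,e["xy"],z)) for k,z in(("pad_face",.037),("seat",.012),("bottle",.012)) for e in eyes.landmark_of(p,k)[:4]])
orb([-250,-258,-266,-274,-280])
E
```

```text
a [('pad_face', 0.56, array([286., 285.]), array([ 0.4978, -0.1157,  0.037 ])), ('pad_face', 0.23, array([271., 312.]), array([ 0.5254, -0.1841,  0.037 ])), ('seat', 0.67, array([270., 312.]), array([ 0.5103, -0.1724,  0.012 ])), ('bottle', 0.9, array([325., 357.]), array([ 0.6591, -0.1768,  0.012 ])), ('bottle', 0.86, array([275., 308.]), array([ 0.5089, -0.1578,  0.012 ])), ('bottle', 0.76, array([210., 263.]), array([ 0.3225, -0.1653,  0.012 ])), ('bottle', 0.75, array([365., 337.]), array([ 0.6833, -0.0909,  0.012 ]))]
b [('pad_face', 0.64, array([329., 236.]), array([ 0.4993, -0.1065,  0.037 ])), ('pad_face', 0.6, array([331., 238.]), array([ 0.4923, -0.1007,  0.037 ])), ('pad_face', 0.44, array([326., 262.]), array([ 0.4833, -0.0162,  0.037 ])), ('seat', 0.17, array([327., 234.]), array([ 0.5134, -0.1476,  0.012 ])), ('bottle', 0.81, array([252., 249.]), array([ 0.661 , -0.0548,  0.012 ])), ('bottle', 0.68, array([414., 249.]), array([ 0.3123, -0.1368,  0.012 ])), ('bottle', 0.55, array([271., 228.]), array([ 0.646 , -0.1408,  0.012 ]))]
th 112.0 rad 0.0445 z 0.0945 tanf 2.01 radf -0.92 fz 4.6 w 0.0173 t 8.35
[[0.004, 0.019, -0.0, 0, 0, 0, 10], [0.006, 0.05, -0.0, 0, 0, 0, 10], [0.004, 0.081, -0.0, 0, 0, 0, 10], [-0.002, 0.112, -0.0, 0, 0, 0, 10], [-0.009, 0.135, -0.0, 0, 0, 0, 10]]
```

View pics/p1.png

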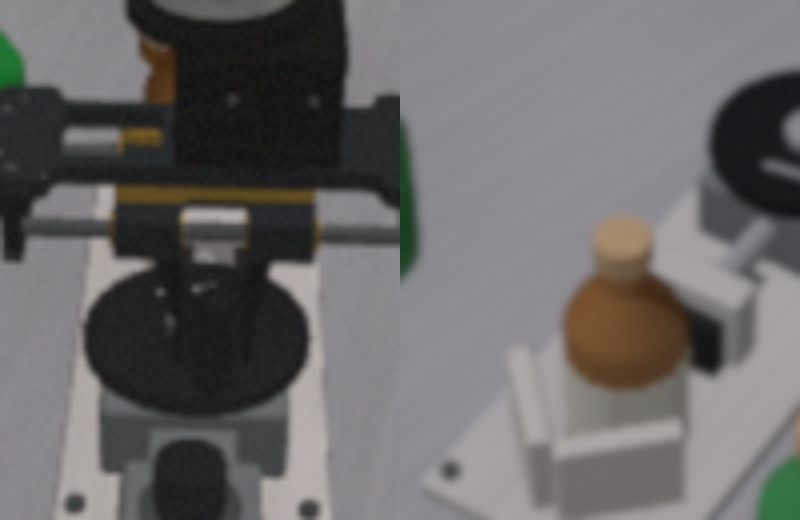

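```bash
python3 - <<'E'
from h import *
orb([-292,-304,-316,-328,-340],commit=False)
c=json.load(open("cmd.json"));print(c["p"])
E
```

```text
th 112.0 rad 0.0445 z 0.0945 tanf 2.01 radf -0.92 fz 4.6 w 0.0173 t 8.35
[[-0.022, 0.041, -0.0, 0, 0, 0, 10], [-0.052, 0.078, -0.0, 0, 0, 0, 10], [-0.089, 0.107, -0.0, 0, 0, 0, 10], [-0.131, 0.128, -0.0, 0, 0, 0, 10], [-0.176, 0.14, -0.0, 0, 0, 0, 10]]
[0.4795873331882598, 0.06510656398392373, 0.09440000000000001]
```

Emit:
play_rows([
  [0.004, 0.019, 0, 0, 0, 0, 10],
  [0.006, 0.05, 0, 0, 0, 0, 10],
  [0.004, 0.081, 0, 0, 0, 0, 10],
  [-0.002, 0.112, 0, 0, 0, 0, 10],
  [-0.009, 0.135, 0, 0, 0, 0, 10],
])

```text
time: 8.98
ee_pos: [0.481, 0.0644, 0.0944]
eef_rot: [0.634, 0.773, -0.0, 0.0]
ft_force: [-4.3, -5.1, 11.0]
width: 0.0173
```

```bash
python3 - <<'E'
from h import *
orb([-292,-304,-316,-328,-340])
E
```

```text
th 77.9 rad 0.0446 z 0.0944 tanf -3.12 radf -5.83 fz 11.0 w 0.0173 t 8.97
[[-0.022, 0.041, -0.0, 0, 0, 0, 10], [-0.052, 0.078, -0.0, 0, 0, 0, 10], [-0.089, 0.107, -0.0, 0, 0, 0, 10], [-0.131, 0.128, -0.0, 0, 0, 0, 10], [-0.176, 0.14, -0.0, 0, 0, 0, 10]]
```

Emit:
play_rows([
  [-0.022, 0.041, -0.005, 0, 0, 0, 10],
  [-0.052, 0.078, -0.005, 0, 0, 0, 10],
  [-0.089, 0.107, -0.005, 0, 0, 0, 10],
  [-0.131, 0.128, -0.005, 0, 0, 0, 10],
  [-0.176, 0.14, -0.005, 0, 0, 0, 10],
])

```text
time: 9.6
ee_pos: [0.5141, 0.036, 0.0945]
eef_rot: [0.634, 0.774, -0.001, -0.001]
ft_force: [-9.2, -0.8, 7.8]
width: 0.0176
```

```bash
python3 - <<'E'
from h import *
a=eyes.camera("scene");print([(k,round(e["p"],2),np.round(e["xy"]),onz(a,e["xy"],z)) for k,z in(("pad_face",.037),("seat",.012),("bottle",.012)) for e in eyes.landmark_of(a,k)[:2]])
orb([-348,-356,-364,-372,-380])
E
```

```text
[('pad_face', 0.38, array([285., 292.]), array([ 0.5089, -0.1291,  0.037 ])), ('seat', 0.91, array([271., 311.]), array([ 0.5076, -0.1687,  0.012 ])), ('seat', 0.3, array([344., 224.]), array([0.4457, 0.1273, 0.012 ])), ('bottle', 0.98, array([277., 309.]), array([ 0.5129, -0.1568,  0.012 ])), ('bottle', 0.93, array([367., 334.]), array([ 0.6826, -0.0836,  0.012 ]))]
th 18.6 rad 0.0450 z 0.0946 tanf 3.31 radf -6.27 fz 5.9 w 0.0176 t 9.80
[[-0.031, 0.003, -0.0, 0, 0, 0, 10], [-0.063, 0.001, -0.0, 0, 0, 0, 10], [-0.093, -0.005, -0.0, 0, 0, 0, 10], [-0.123, -0.016, -0.0, 0, 0, 0, 10], [-0.151, -0.03, -0.0, 0, 0, 0, 10]]
```

```bash
python3 - <<'E'
from h import *
c=json.load(open("cmd.json"));R0=Ro.from_quat(c["q"])
# back out uncommitted last plan, add bias
p=np.array(c["p"])-R0.apply(np.array([-.151,-.03,0])*.2)+[.0018,.001,0]
json.dump(dict(p=p.tolist(),q=c["q"]),open("cmd.json","w"))
orb([-348,-356,-364,-372,-380])
E
```

```text
th 18.6 rad 0.0450 z 0.0946 tanf 3.31 radf -6.27 fz 5.9 w 0.0176 t 9.80
[[-0.034, -0.007, -0.0, 0, 0, 0, 10], [-0.066, -0.009, -0.0, 0, 0, 0, 10], [-0.097, -0.015, -0.0, 0, 0, 0, 10], [-0.126, -0.026, -0.0, 0, 0, 0, 10], [-0.154, -0.04, -0.0, 0, 0, 0, 10]]
```

Emit:
play_rows([
  [-0.034, -0.007, -0.003, 0, 0, 0, 10],
  [-0.066, -0.009, -0.003, 0, 0, 0, 10],
  [-0.097, -0.015, -0.003, 0, 0, 0, 10],
  [-0.126, -0.026, -0.003, 0, 0, 0, 10],
  [-0.154, -0.04, -0.003, 0, 0, 0, 10],
])

```text
time: 10.42
ee_pos: [0.5137, 0.0042, 0.0949]
eef_rot: [0.634, 0.774, 0.001, 0.0]
ft_force: [5.1, 2.4, -7.9]
width: 0.0177
```

```bash
python3 - <<'E'
from h import *
a=eyes.camera("scene");print([(k,round(e["p"],2),np.round(e["xy"]),onz(a,e["xy"],z)) for k,z in(("pad_face",.037),("seat",.012),("bottle",.012)) for e in eyes.landmark_of(a,k)[:2]])
orb([-386,-392,-398,-404,-410])
E
```

```text
[('pad_face', 0.53, array([284., 292.]), array([ 0.5075, -0.1324,  0.037 ])), ('seat', 0.59, array([271., 312.]), array([ 0.5113, -0.1707,  0.012 ])), ('bottle', 0.92, array([366., 335.]), array([ 0.682 , -0.0859,  0.012 ])), ('bottle', 0.86, array([210., 264.]), array([ 0.323 , -0.1669,  0.012 ]))]
th -22.6 rad 0.0450 z 0.0950 tanf 1.03 radf 5.64 fz -10.1 w 0.0173 t 10.62
[[-0.02, -0.013, -0.0, 0, 0, 0, 10], [-0.038, -0.029, -0.0, 0, 0, 0, 10], [-0.054, -0.046, -0.0, 0, 0, 0, 10], [-0.068, -0.064, -0.0, 0, 0, 0, 10], [-0.081, -0.084, -0.0, 0, 0, 0, 10]]
```

Emit:
play_rows([
  [-0.02, -0.007, 0.003, 0, 0, 0, 10],
  [-0.038, -0.023, 0.003, 0, 0, 0, 10],
  [-0.054, -0.04, 0.003, 0, 0, 0, 10],
  [-0.068, -0.058, 0.003, 0, 0, 0, 10],
  [-0.081, -0.078, 0.003, 0, 0, 0, 10],
])

```text
time: 11.25
ee_pos: [0.5006, -0.0146, 0.0948]
eef_rot: [0.634, 0.774, -0.0, -0.0]
ft_force: [0.8, 3.8, -4.5]
width: 0.0176
```

```bash
python3 - <<'E'
from h import *
orb([-415,-420,-425,-430,-435])
a=eyes.camera("scene");print([(k,round(e["p"],2),np.round(e["xy"]),onz(a,e["xy"],z)) for k,z in(("pad_face",.037),("seat",.012),("bottle",.012)) for e in eyes.landmark_of(a,k)[:2]])
save(a,"p2.png",(230,240,310,340),6)
E
```

```text
th -50.7 rad 0.0456 z 0.0948 tanf -3.04 radf -2.42 fz -4.5 w 0.0176 t 11.25
[[-0.008, -0.018, -0.0, 0, 0, 0, 10], [-0.015, -0.036, -0.0, 0, 0, 0, 10], [-0.021, -0.055, -0.0, 0, 0, 0, 10], [-0.025, -0.074, -0.0, 0, 0, 0, 10], [-0.027, -0.094, -0.0, 0, 0, 0, 10]]
[('pad_face', 0.47, array([280., 295.]), array([ 0.5074, -0.143 ,  0.037 ])), ('pad_face', 0.26, array([218., 394.]), array([ 0.5903, -0.3737,  0.037 ])), ('seat', 0.76, array([270., 315.]), array([ 0.5149, -0.1775,  0.012 ])), ('bottle', 0.85, array([325., 357.]), array([ 0.6589, -0.1788,  0.012 ])), ('bottle', 0.65, array([276., 309.]), array([ 0.5123, -0.1592,  0.012 ]))]
```

View pics/p2.png

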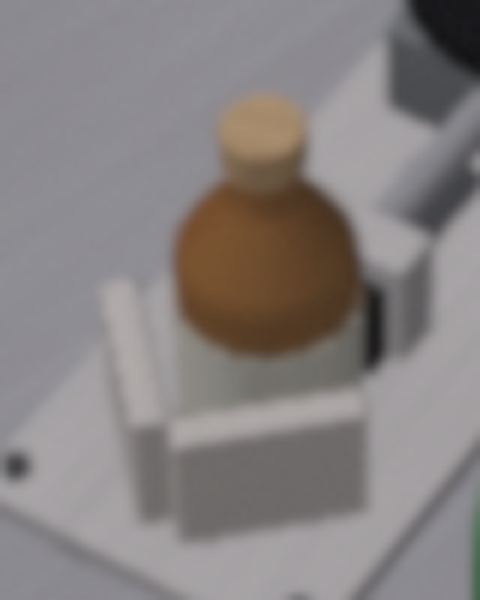

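The bottle (265,280) sits close to the V plates, with the pad (375,320) touching it. Continue in small steps, watching the tangential force.

Emit:
play_rows([
  [-0.008, -0.018, 0, 0, 0, 0, 10],
  [-0.015, -0.036, 0, 0, 0, 0, 10],
  [-0.021, -0.055, 0, 0, 0, 0, 10],
])

```text
time: 11.82
ee_pos: [0.4909, -0.0208, 0.0948]
eef_rot: [0.634, 0.774, 0.0, 0.0]
ft_force: [2.5, 4.1, -5.4]
width: 0.0176
```

```bash
python3 - <<'E'
from h import *
c=json.load(open("cmd.json"));R0=Ro.from_quat(c["q"])
p=np.array(c["p"])+R0.apply(np.array([-.021+.027,-.055+.094,0])*.2)
json.dump(dict(p=p.tolist(),q=c["q"]),open("cmd.json","w"))
orb([-430,-435,-440])
E
```

```text
th -65.2 rad 0.0457 z 0.0948 tanf -4.00 radf -2.72 fz -5.4 w 0.0176 t 11.82
[[-0.004, -0.019, -0.0, 0, 0, 0, 10], [-0.006, -0.039, -0.0, 0, 0, 0, 10], [-0.006, -0.058, -0.0, 0, 0, 0, 10]]
```

Emit:
play_rows([
  [-0.004, -0.019, 0, 0, 0, 0, 10],
])

```text
time: 11.95
ee_pos: [0.4873, -0.0223, 0.0948]
eef_rot: [0.634, 0.774, 0.0, 0.0]
ft_force: [2.0, 4.4, -5.3]
width: 0.0176
```

Emit:
play_rows([
  [-0.002, -0.02, 0, 0, 0, 0, 10],
])

```text
time: 12.08
ee_pos: [0.4835, -0.0235, 0.0948]
eef_rot: [0.634, 0.774, 0.0, 0.0]
ft_force: [2.9, 4.5, -6.7]
width: 0.0174
```

```bash
python3 - <<'E'
from h import *
a=eyes.camera("scene");orb([-435],commit=False)
w=eyes.camera("wrist")
cv2.imwrite("pics/p3.png",np.hstack([cv2.resize(a["image"][240:340,230:310],(480,600),interpolation=2),cv2.resize(w["image"],(320,240)).copy() if 0 else cv2.resize(w["image"][:, 160:480],(320,600)[:2])])[:,:,::-1])
E
```

```text
th -75.7 rad 0.0458 z 0.0948 tanf -1.90 radf -5.10 fz -5.4 w 0.0177 t 12.12
[[0.0, 0.019, -0.0, 0, 0, 0, 10]]
```

View pics/p3.png

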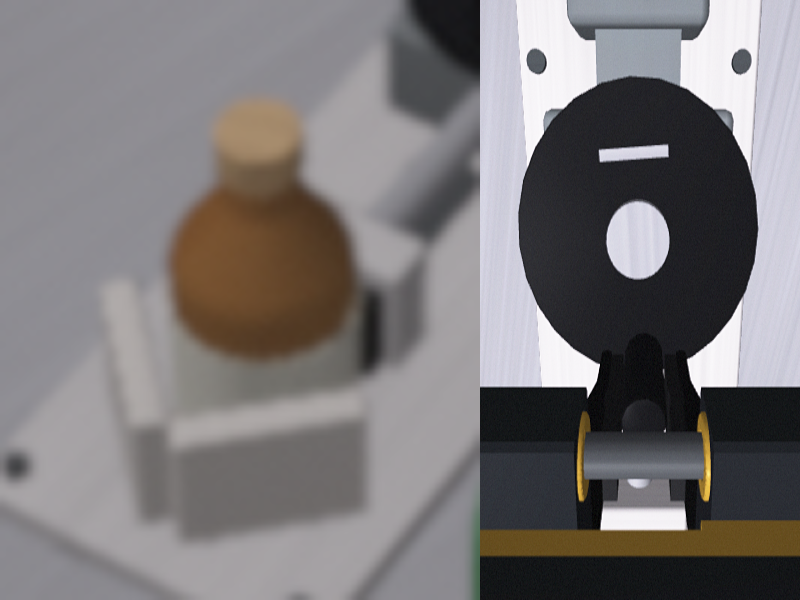

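```bash
cat >> h.py <<'E'
import os
def track(tag):
    a=eyes.camera("scene");g=cv2.cvtColor(a["image"],cv2.COLOR_RGB2GRAY).astype(np.float32)
    hsv=cv2.cvtColor(a["image"],cv2.COLOR_RGB2HSV);sub=a["image"][250:305,250:300].astype(float)
    m=np.clip(sub[:,:,0]-sub[:,:,2]-30,0,80);yy,xx=np.mgrid[250:305,250:300]
    print(tag,"amber centroid",(m*xx).sum()/m.sum(),(m*yy).sum()/m.sum(),"area",m.sum()/80)
    c=onz(a,(275,290),.08);print("px per mm along clamp",(proj(a,c+np.array([.0198,-.098,0])*.1)-proj(a,c))/10)
E
python3 - <<'E'
from h import *
c=json.load(open("cmd.json"));R0=Ro.from_quat(c["q"])
p=np.array(c["p"])-R0.apply(np.array([0,.019,0])*.2)  # orb had committed to -440; true is ~-435
json.dump(dict(p=p.tolist(),q=c["q"]),open("cmd.json","w"))
track(0);orb([-440,-445,-450,-455,-460],commit=False)
E
```

```text
0 amber centroid 271.070105374585 280.79459173362847 area 259.7875
px per mm along clamp [-0.2962  0.3343]
th -75.6 rad 0.0458 z 0.0948 tanf -0.04 radf -3.62 fz -4.1 w 0.0176 t 12.22
[[-0.0, 0.019, -0.0, 0, 0, 0, 10], [0.001, -0.001, -0.0, 0, 0, 0, 10], [0.004, -0.02, -0.0, 0, 0, 0, 10], [0.009, -0.039, -0.0, 0, 0, 0, 10], [0.015, -0.058, -0.0, 0, 0, 0, 10]]
```

```bash
python3 - <<'E'
from h import *
c=json.load(open("cmd.json"));R0=Ro.from_quat(c["q"])
p=np.array(c["p"])+R0.apply(np.array([0,.038,0])*.2)
json.dump(dict(p=p.tolist(),q=c["q"]),open("cmd.json","w"))
orb([-440,-445,-450])
E
```

```text
th -75.6 rad 0.0458 z 0.0948 tanf -0.04 radf -3.62 fz -4.1 w 0.0176 t 12.22
[[-0.0, -0.019, -0.0, 0, 0, 0, 10], [0.001, -0.039, -0.0, 0, 0, 0, 10], [0.004, -0.058, -0.0, 0, 0, 0, 10]]
```

Emit:
play_rows([
  [0, -0.019, 0, 0, 0, 0, 10],
  [0.001, -0.039, 0, 0, 0, 0, 10],
  [0.004, -0.058, 0, 0, 0, 0, 10],
])

```text
time: 12.6
ee_pos: [0.472, -0.0251, 0.0948]
eef_rot: [0.634, 0.774, 0.0, 0.0]
ft_force: [3.6, 4.3, -7.2]
width: 0.0174
```

```bash
python3 - <<'E'
from h import *
orb([-450],commit=False);track(1);orb([-455,-460,-465])
E
```

```text
th -89.7 rad 0.0458 z 0.0948 tanf -3.66 radf -4.27 fz -7.2 w 0.0174 t 12.60
[[0.0, -0.0, -0.0, 0, 0, 0, 10]]
1 amber centroid 269.3391576413959 281.1641395908544 area 259.6875
px per mm along clamp [-0.2962  0.3343]
th -90.2 rad 0.0458 z 0.0948 tanf -2.67 radf -5.14 fz -6.4 w 0.0174 t 12.65
[[0.005, -0.019, -0.0, 0, 0, 0, 10], [0.011, -0.038, -0.0, 0, 0, 0, 10], [0.019, -0.056, -0.0, 0, 0, 0, 10]]
```

Emit:
play_rows([
  [0.005, -0.019, 0, 0, 0, 0, 10],
  [0.011, -0.038, 0, 0, 0, 0, 10],
  [0.019, -0.056, 0, 0, 0, 0, 10],
])

```text
time: 13.02
ee_pos: [0.4606, -0.0237, 0.0949]
eef_rot: [0.634, 0.773, 0.0, 0.001]
ft_force: [6.5, 2.6, -11.1]
width: 0.0176
```

```bash
python3 - <<'E'
from h import *
orb([-465],commit=False);track(2);orb([-470,-475,-480])
E
```

```text
th -104.0 rad 0.0458 z 0.0949 tanf -5.67 radf -4.07 fz -11.1 w 0.0176 t 13.03
[[0.0, 0.0, -0.0, 0, 0, 0, 10]]
2 amber centroid 269.0390197020663 281.20153772224893 area 260.125
px per mm along clamp [-0.2962  0.3343]
th -104.4 rad 0.0458 z 0.0949 tanf -3.95 radf -4.10 fz -10.1 w 0.0174 t 13.07
[[0.01, -0.017, -0.0, 0, 0, 0, 10], [0.021, -0.033, -0.0, 0, 0, 0, 10], [0.033, -0.049, -0.0, 0, 0, 0, 10]]
```

Emit:
play_rows([
  [0.01, -0.017, 0.003, 0, 0, 0, 10],
  [0.021, -0.033, 0.005, 0, 0, 0, 10],
])

```text
time: 13.32
ee_pos: [0.4548, -0.0217, 0.0948]
eef_rot: [0.634, 0.773, 0.001, 0.002]
ft_force: [9.7, -1.5, -4.2]
width: 0.0176
```

```bash
python3 - <<'E'
from h import *
c=json.load(open("cmd.json"));R0=Ro.from_quat(c["q"])
p=np.array(c["p"])+R0.apply(np.array([.021-.033,-.033+.049,0])*.2)
json.dump(dict(p=p.tolist(),q=c["q"]),open("cmd.json","w"))
orb([-475],commit=False);track(3);orb([-480,-485])
E
```

```text
th -111.7 rad 0.0456 z 0.0948 tanf -9.58 radf -2.19 fz -4.2 w 0.0176 t 13.32
[[-0.0, -0.0, -0.0, 0, 0, 0, 10]]
3 amber centroid 268.22095989987 281.3523323544986 area 259.6625
px per mm along clamp [-0.2962  0.3343]
th -112.2 rad 0.0457 z 0.0948 tanf -6.36 radf -2.30 fz -5.2 w 0.0177 t 13.38
[[0.012, -0.016, -0.0, 0, 0, 0, 10], [0.026, -0.03, -0.0, 0, 0, 0, 10]]
```

```bash
python3 - <<'E'
from h import *
a=eyes.camera("scene");b=eyes.camera("side")
print([(round(e["p"],2),np.round(e["xy"],1),onz(a,e["xy"],z)) for k,z in(("bottle",.012),("seat",.012),("pad_face",.037)) for e in eyes.landmark_of(a,k)[:4]])
cv2.imwrite("pics/p4.png",np.hstack([cv2.resize(a["image"][240:340,230:310],(480,600),interpolation=2),cv2.resize(b["image"][170:270,300:353],(320,600),interpolation=2)])[:,:,::-1])
orb([-475],commit=False)
E
```

```text
[(0.97, array([209.3, 265.8]), array([ 0.3264, -0.1714,  0.012 ])), (0.81, array([366.9, 333.6]), array([ 0.681 , -0.0822,  0.012 ])), (0.78, array([270.3, 311.5]), array([ 0.5086, -0.1708,  0.012 ])), (0.63, array([325.3, 357.7]), array([ 0.6606, -0.1788,  0.012 ])), (0.74, array([269.8, 311. ]), array([ 0.507 , -0.1706,  0.012 ])), (0.44, array([278.7, 295.5]), array([ 0.5069, -0.1452,  0.037 ]))]
th -112.1 rad 0.0457 z 0.0947 tanf -5.60 radf -3.05 fz -3.6 w 0.0176 t 13.62
[[-0.026, 0.03, -0.0, 0, 0, 0, 10]]
```

View pics/p4.png

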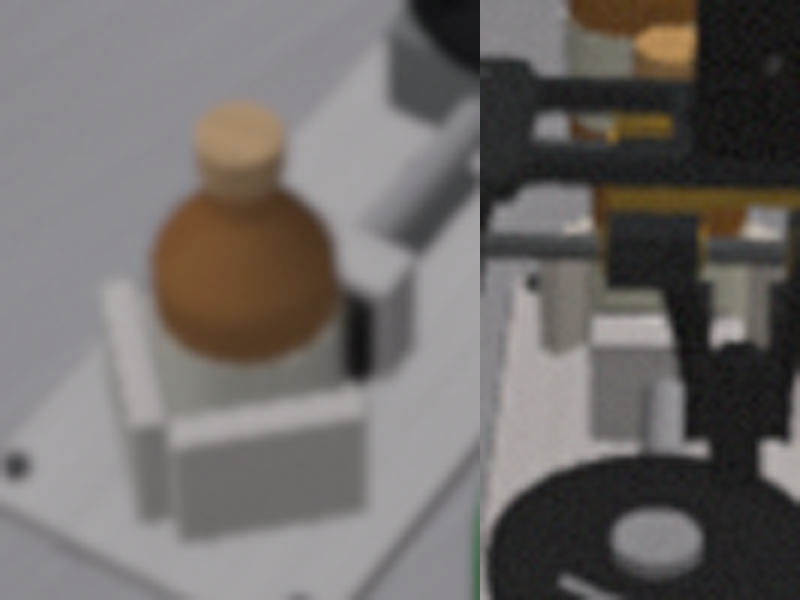

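```bash
python3 - <<'E'
from h import *
a=eyes.camera("scene")
u=np.array([-.0674,.3349]);u/=np.linalg.norm(u);v=np.array([u[1],-u[0]])
def cl(X): d=np.array(X[:2])-HUB; return np.round([d@v*1e3,d@u*1e3+70],1)
print("cap now",cl(onz(a,(230+240/6,240+122/6),.152)),"p3",cl(onz(a,(230+258/6,240+120/6),.152)),"p2",cl(onz(a,(230+263/6,240+116/6),.152)))
# V plates: top inner ends, z=.062
for n,q in dict(Ltop=(118,285),Lapex=(152,415),Rapex=(180,432),Rend=(360,395)).items(): print(n,cl(onz(a,(230+q[0]/6,240+q[1]/6),.062)))
for X in((.511,-.1725),(.5086,-.1708)): print(cl(X))
track(4)
E
```

```text
cap now [  -0.4 -121.8] p3 [   3.7 -118.2] p2 [   4. -116.]
Ltop [ -44.2 -130.9]
Lapex [  -3.6 -169.8]
Rapex [   7.7 -170.8]
Rend [  46.7 -128.4]
[   0.4 -127.2]
[  -1.6 -125. ]
4 amber centroid 268.0676242348291 281.35634067576035 area 259.3375
px per mm along clamp [-0.2962  0.3343]
```

The bottle's lateral offset has gone from +4 mm to about 0, so the V has centred it. It is at y ≈ -122 to -125 against a seat at about -126. Winding a little more.

Emit:
play_rows([
  [0.012, -0.016, 0, 0, 0, 0, 10],
])

```text
time: 13.85
ee_pos: [0.4514, -0.0202, 0.0948]
eef_rot: [0.634, 0.773, 0.001, 0.002]
ft_force: [9.7, -1.3, -6.7]
width: 0.0177
```

```bash
python3 - <<'E'
from h import *
orb([-480],commit=False);track(5);track(6);orb([-480],commit=False)
E
```

```text
th -116.4 rad 0.0457 z 0.0948 tanf -9.25 radf -3.19 fz -6.7 w 0.0177 t 13.85
[[-0.014, 0.014, -0.0, 0, 0, 0, 10]]
5 amber centroid 267.69665772840455 281.4545585136947 area 261.05
px per mm along clamp [-0.2962  0.3343]
6 amber centroid 267.68280651340996 281.4522030651341 area 261.0
px per mm along clamp [-0.2962  0.3343]
th -116.6 rad 0.0457 z 0.0948 tanf -8.15 radf -4.04 fz -6.7 w 0.0171 t 13.95
[[-0.014, 0.014, -0.0, 0, 0, 0, 10]]
```

Emit:
play_rows([
  [0.013, -0.015, 0, 0, 0, 0, 10],
])

```text
time: 14.08
ee_pos: [0.449, -0.0189, 0.095]
eef_rot: [0.634, 0.773, 0.001, 0.003]
ft_force: [19.3, -5.8, -12.3]
width: 0.0174
```

```bash
python3 - <<'E'
from h import *
orb([-485],commit=False);track(7);orb([-490,-495],commit=False)
E
```

```text
th -119.8 rad 0.0456 z 0.0950 tanf -19.69 radf -4.56 fz -12.3 w 0.0174 t 14.07
[[-0.0, 0.0, -0.0, 0, 0, 0, 10]]
7 amber centroid 267.6786689011252 281.45003591094087 area 261.0625
px per mm along clamp [-0.2962  0.3343]
th -120.0 rad 0.0456 z 0.0950 tanf -15.71 radf -4.79 fz -14.2 w 0.0176 t 14.12
[[0.014, -0.013, -0.0, 0, 0, 0, 10], [0.03, -0.024, -0.0, 0, 0, 0, 10]]
```

The force jumped to about -20 N and the bottle stopped moving (0.004 px), so it is solidly home. Relax the push, then release the grip.

Emit:
play_rows([
  [-0.017, 0.019, 0.006, 0, 0, 0, 10],
  [-0.018, 0.021, 0.006, 0, 0, 0, 10],
])

```text
time: 14.38
ee_pos: [0.4532, -0.021, 0.0945]
eef_rot: [0.634, 0.773, 0.001, 0.002]
ft_force: [4.3, -0.6, 6.4]
width: 0.0177
```

```bash
python3 - <<'E'
from h import *
orb([-485],commit=False);track(8)
E
```

```text
th -114.0 rad 0.0456 z 0.0945 tanf -4.16 radf -1.21 fz 6.4 w 0.0177 t 14.38
[[-0.0, 0.0, -0.0, 0, 0, 0, 10]]
8 amber centroid 267.7118579156494 281.42132222700945 area 261.1125
px per mm along clamp [-0.2962  0.3343]
```

Emit:
play_rows([
  [0, 0, 0, 0, 0, 0, 50],
  [0, 0, 0, 0, 0, 0, 50],
  [0, 0, 0, 0, 0, 0, 50],
  [0, 0, -0.25, 0, 0, 0, 50],
  [0, 0, -0.5, 0, 0, 0, 50],
])

```text
time: 15.05
ee_pos: [0.45, -0.0197, 0.1935]
eef_rot: [0.634, 0.774, -0.0, -0.001]
ft_force: [0.4, -0.2, 0.3]
width: 0.0434
```

Emit:
play_rows([
  [0, 0, -0.1, 0, 0, 0, 0],
  [0, 0, -0.1, 0, 0, 0, 0],
  [0, 0, -0.1, 0, 0, 0, 0],
])

```text
time: 15.42
ee_pos: [0.4501, -0.0198, 0.2114]
eef_rot: [0.634, 0.774, -0.001, -0.001]
ft_force: [0.3, -0.5, 0.1]
width: 0.0214
```

```bash
python3 - <<'E'
from h import *
s=r.read_state();print(s["ee_pos"],s["ft_force"],s["width"]);track(9)
w=eyes.camera("wrist")
L=[(k,round(e["p"],2),np.round(e["xy"],1),onz(w,e["xy"],z)) for k,z in(("hub",.07),("crank_grip",.107),("lock_top",.079)) for e in eyes.landmark_of(w,k)[:2]];print(*L,sep="\n")
for e in L:
  if e[0]=="crank_grip": d=e[3][:2]-HUB;print("grip ang",np.degrees(np.arctan2(d[1],d[0])),np.linalg.norm(d))
rows([[.451,.1235,.2],[.451,.1235,.1]],.198,op=0)
E
```

```text
[ 0.4501 -0.0198  0.2114] [ 0.2957 -0.4744  0.0802] 0.02135828375108462
9 amber centroid 267.72565105408756 281.4380902413431 area 262.075
px per mm along clamp [-0.2962  0.3343]
('hub', 0.69, array([361.7, 169.8]), array([0.4704, 0.0201, 0.07  ]))
('crank_grip', 0.93, array([329. , 232.8]), array([ 0.4539, -0.0206,  0.107 ]))
('lock_top', 0.96, array([373.5,   6.8]), array([0.4534, 0.1241, 0.079 ]))
grip ang -113.33862468279031 0.04502273022179583
[[0.701, 0.144, 0.06, -0.001, -0.0, 0.0, 0], [0.701, 0.144, 0.56, -0.001, -0.0, 0.0, 0]]
```

Bottle and wheel held on release: the grip is still at -113° and the bottle centroid is unchanged. Now to the lock button with closed fingers.

Emit:
play_rows([
  [0.25, 0.05, 0, 0, 0, 0, 0],
  [0.5, 0.1, 0, 0, 0, 0, 0],
  [0.7, 0.149, 0.1, 0, 0, 0, 0],
  [0.701, 0.149, 0.4, 0, 0, 0, 0],
  [0.701, 0.149, 0.55, 0, 0, 0, 0],
])

```text
time: 16.3
ee_pos: [0.4509, 0.1238, 0.0998]
eef_rot: [0.633, 0.774, -0.001, -0.001]
ft_force: [-0.3, 0.5, -0.3]
width: 0.0007
```

```bash
python3 - <<'E'
from h import *
s=r.read_state();print(s["ee_pos"],s["ft_force"],s["width"])
a=eyes.camera("scene");b=eyes.camera("side");w=eyes.camera("wrist")
for p in(a,b,w):
  e=eyes.landmark_of(p,"lock_top");print([(round(x["p"],2),np.round(x["xy"]),onz(p,x["xy"],.079)) for x in e[:1]])
rows([[.4517,.1237,.1],[.4517,.1237,.08],[.4517,.1237,.06],[.4517,.1237,.054]],.198,op=0)
E
```

```text
[0.4509 0.1238 0.0998] [-0.2657  0.4998 -0.3275] 0.0007216410244949268
[(0.57, array([346., 204.]), array([0.4525, 0.1195, 0.079 ]))]
[]
[(0.77, array([330., 284.]), array([0.4532, 0.1231, 0.079 ]))]
[[0.001, -0.009, 0.02, 0.001, 0.0, -0.0, 0], [0.001, -0.009, 0.12, 0.001, 0.0, -0.0, 0], [0.001, -0.009, 0.22, 0.001, 0.0, -0.0, 0], [0.001, -0.009, 0.25, 0.001, 0.0, -0.0, 0]]
```

Emit:
play_rows([
  [0.005, 0, 0.08, 0, 0, 0, 0],
  [0.005, 0, 0.12, 0, 0, 0, 0],
  [0.005, 0, 0.15, 0, 0, 0, 0],
])

```text
time: 16.98
ee_pos: [0.4523, 0.1244, 0.0722]
eef_rot: [0.634, 0.774, -0.0, 0.0]
ft_force: [-0.7, -1.3, 3.7]
width: 0.0007
```

Button contact at the expected height (3.7 N at 72 mm). Press on to the bottom slowly.

Emit:
play_rows([
  [0, 0, 0.025, 0, 0, 0, 0],
  [0, 0, 0.05, 0, 0, 0, 0],
  [0, 0, 0.07, 0, 0, 0, 0],
  [0, 0, 0.085, 0, 0, 0, 0],
  [0, 0, 0.09, 0, 0, 0, 0],
])

```text
time: 17.6
ee_pos: [0.4529, 0.1247, 0.0561]
eef_rot: [0.634, 0.774, -0.0, 0.001]
ft_force: [-10.5, -5.0, 35.8]
width: 0.0004
```

Emit:
play_rows([
  [0, 0, -0.02, 0, 0, 0, 0],
  [0, 0, -0.05, 0, 0, 0, 0],
  [0, 0, -0.1, 0, 0, 0, 0],
  [0, 0, -0.3, 0, 0, 0, 0],
  [0, 0, -0.6, 0, 0, 0, 0],
])

```text
time: 18.23
ee_pos: [0.451, 0.1244, 0.175]
eef_rot: [0.634, 0.774, -0.001, -0.001]
ft_force: [2.2, 0.2, -0.1]
width: 0.0003
```

Emit:
play_rows([
  [-0.2, 0, -0.3, 0, 0, 0, 0],
  [-0.5, 0, -0.6, 0, 0, 0, 0],
  [-0.6, 0, -0.8, 0, 0, 0, 0],
  [-0.6, 0, -0.8, 0, 0, 0, 0],
])

```text
time: 18.73
ee_pos: [0.477, 0.0048, 0.3378]
eef_rot: [0.635, 0.772, 0.001, 0.002]
ft_force: [-0.2, 0.3, -1.2]
width: 0.0004
```

```bash
python3 - <<'E'
from h import *
s=r.read_state();print(s["ee_pos"],s["ft_force"]);track(10)
b=eyes.camera("side");w=eyes.camera("wrist");a=eyes.camera("scene")
for p in(w,a):
  for k,z in(("crank_grip",.107),("lock_top",.0645)):
    for e in eyes.landmark_of(p,k)[:1]:print(k,round(e["p"],2),np.round(e["xy"]),onz(p,e["xy"],z),np.degrees(np.arctan2(*(onz(p,e["xy"],z)[:2]-HUB)[::-1])))
for z in(.079,.0645):print(z,"side px",proj(b,[.4517,.1237,z]),eyes.landmark_of(b,"lock_top")[:1])
cv2.imwrite("pics/end.png",np.hstack([cv2.resize(b["image"][190:350,290:370],(300,600),interpolation=2),cv2.resize(a["image"][240:340,230:310],(480,600),interpolation=2)])[:,:,::-1])
E
```

```text
[0.477  0.0048 0.3378] [-0.2203  0.2866 -1.1885]
10 amber centroid 267.65338364779876 281.36588679245284 area 248.4375
px per mm along clamp [-0.2962  0.3343]
crank_grip 0.91 [292. 214.] [ 0.4513 -0.0219  0.107 ] -115.59269048608044
lock_top 0.64 [324.  60.] [0.4539 0.1243 0.0645] 99.73861584278929
crank_grip 0.6 [304. 226.] [ 0.4552 -0.0201  0.107 ] -111.99109191316387
lock_top 0.54 [348. 209.] [0.4545 0.1236 0.0645] 99.48364557709904
0.079 side px [326.1512 294.3225] [{'xy': [324.8, 298.9], 'p': 0.61}]
0.0645 side px [326.0879 300.5195] [{'xy': [324.8, 298.9], 'p': 0.61}]
```

View pics/end.png

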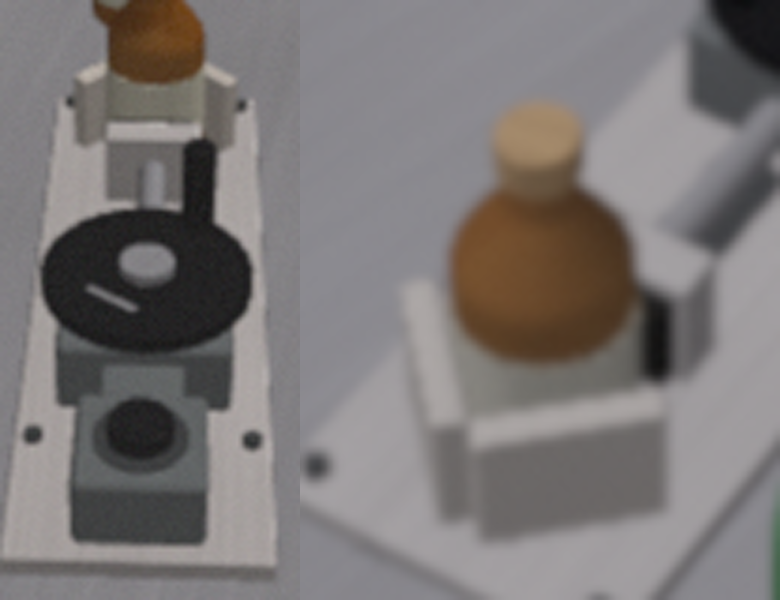

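The button (140,428) is now low in its bezel, so it is latched in. The bottle sits centred in the V with the pad against it, and the arm is clear. Handing in.

```bash
python3 -c "
from bench import job
print(job.close_job())"
```

```text
the job is handed in; nothing more can be done
None
```

The bottle is clamped in the V stop, the lock button is latched in, and I handed the job in at about 19 s with the arm clear of everything.

**Winding:** The lock button was out at the start, standing about 24 mm above its bezel. I wound the handwheel clockwise about 445° (roughly 74 mm of jaw travel). The bottle centred itself in the V and stopped moving. The force at the crank grip then jumped to about 20 N, which I estimate as about 80 N at the pad, under the 120 N limit. I eased back about 6° and let go.

**Locking:** I pressed the button to its bottom at 56 mm, with about 36 N on the fingertips, and released it.

**Last checks:**
- **Lock:** the side view shows the button low in its bezel. The network's pixel (row 299) is nearer the latched height (row 300.5) than the out height (row 294).
- **Bottle:** it did not move when I let go of the wheel or pressed the lock, and it matches the network's seat point to about 2 mm. My estimates from the cap and V plates spread over about 2 to 4 mm, so home rests mainly on the hard stop in force and motion.
- **Wheel:** the last two views put the crank grip at -112° and -116°, against -113° when I let go; I take that as camera scatter.
- **Squeeze:** I did not measure what was left after easing back; from the pad spring I expect about 6 N.

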